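# Lay the suturing practice board flat

## Task

The tilting practice board on the white stand is held up by a ratchet. Press the red pawl pad down to its stop so that the pawl swings free of the teeth, then push the blue bar of the board down until the board lies flat on the stand, and move clear. Press and push with the fingertips only: do not raise the board further, and leave the bottle, bowl, yellow cap and forceps where they are.

Things in the scene. Friction and masses are not known exactly. Their poses are not given: they have to be found in the camera images.
- stand: The fixed white base plate of the practice stand, 250 x 250 x 18 mm, screwed to the table. Origin on the table surface; z up; x runs along the board from its blue push bar (-x side) to its hinge (+x side); y points to the side with the toothed wheel and the red pawl. The plate spans x -125 to 125 and y -100 to 150 mm. At yaw 0 its x is the world x.
- hinge (a point): Point on the board's hinge axis (along the stand's y), midway across the board's width, 85 mm along the stand's x from its origin and 62 mm above the table. The board, 140 mm wide, reaches from the hinge 188 mm towards the stand's -x side.
- tilt_board (a joint): Tilt of the board, rad: 0 is flat (at its lower stop), it grows as the end with the blue bar goes up; upper stop 0.76. It starts between about 0.47 and 0.66. The hinge is stiff: the board stays where it is left, and takes about 4 to 8 N at the blue bar to push down. While the pawl is in, the board cannot be pushed below about 0.44 (a little less under a hard push), where the first tooth meets the pawl; further teeth follow at 0.28 and 0.12.
- push_bar (a point): Centre of the top face of the blue push bar at the board's free end. The bar is 40 mm along the board, 140 mm wide across it, its top face level with 10 mm above the hinge axis when flat (72 mm above the table). The point lies 168 mm from the hinge axis along the board and moves with the board. A tan practice pad, 4 mm higher than the bar, begins 43 mm from this point towards the hinge.
- pawl (a joint): Angle of the red pawl, rad: 0 is engaged in the teeth, it grows as its pad is pressed down, stop at 0.36. It clears the teeth from about 0.25 on. The pivot is stiff: the pawl stays where it is left; pressing takes about 3 to 4 N.
- pawl_pad (a point): Centre of the top face of the red thumb pad, 36 mm (along the stand's x) by 46 mm (along y), 142 mm above the table when engaged; pad 112 mm to the stand's +y side of the board's middle (its near edge 19 mm from the board's side). It swings down about a pivot 56 mm farther along the stand's +x and 8 mm lower than this point, and sinks by about 20 mm until the stop.
- bottle: Brown closed bottle with a white label and black cap, 64 mm diameter, 150 mm tall; leave alone. Origin at the centre of its underside.
- bowl: Small steel bowl, 84 mm across, 42 mm tall; leave alone. Origin at the centre of its underside.
- cap: Yellow plastic jar cap, 52 mm diameter, 15 mm high; leave alone. Origin at the centre of its underside.
- forceps: Steel forceps lying flat, 130 mm long along its x, 14 mm wide, 12 mm high; leave alone. Origin on the underside at mid-length.

How it is judged (in metres and radians):
On the way, in this order (a step that is already met when the one before it is completed fails the run):
1. the pawl is pressed free while the board is still raised (value of joint pawl above 0.27 rad and value of joint tilt_board above 0.4 rad), for 0.1 s.
2. the board is pushed down past the teeth until it is flat (value of joint tilt_board below 0.04 rad), for 0.2 s.
At the end, for the whole second after the job is handed in: The board lies flat (tilt below 0.04 rad) and at rest, and the pawl is still free (angle above 0.22 rad) (value of joint tilt_board below 0.04 rad and velocity of joint tilt_board between -0.02 and 0.02 rad/s and value of joint pawl above 0.22 rad); the robot touches nothing.
It fails at once if the board is forced down while the pawl is still in the teeth (value of joint tilt_board below 0.34 rad and value of joint pawl below 0.15 rad).
It fails at once if the board is raised further (value of joint tilt_board above 0.72 rad).
It fails at once if the bottle is moved more than 25 mm or tipped (distance of bottle from where it was at the start of the episode above 0.025 m or angle between bottle's own z axis and vertical above 0.3 rad).
It fails at once if the bowl, the cap or the forceps are moved more than 25 mm (distance of any of bowl, cap, forceps from where it was at the start of the episode above 0.025 m).
It also fails if it takes over 38 s, if anything falls off the work surface, if the arm or the gripper's body presses on something with over 40 N, if the wrist force passes 120 N, or if a joint passes its speed limit or range.

## Robot

A 6-joint arm with a two-finger parallel gripper is mounted at the origin on the work surface. World frame = base frame: x ahead of the robot, y to its left, z up, the work surface at z = 0. Lengths are in mm, angles in rad, forces in N, time in s.
With the tool pointing down it reaches from about 350 to 875 mm from the base axis. Payload 4.2 kg.
Tool frame: the origin (TCP) lies at the very end of the fingers, on their centre line; the grasp point (between the pads) lies 19 mm behind it; z points along the fingers, y is the direction in which the jaws open and shut (so a half turn about z gives the same grasp; the last joint's range is limited). The gripper opens to 85 mm and grips with 20 to 120 N. Pads are 22 mm wide; open, the fingers measure 114 mm over their backs; the gripper's body (76 mm by 85 mm) begins 54 mm behind the grasp point. The pads swing forward as they close: fully open they stand 13 mm farther back than shut.
Start: joints at [1.472, 0.385, 0.008, 0, -1.194, -0.259], TCP at [218.851, 585.409, 193.712] pointing down, gripper open.
Joint ranges: [-3.14, 3.14], [-1.21, 2.06], [-1.07, 1.41], [-3.16, 2.05], [-2.99, -0.16], [-3.1, 3.1]. Speed limits (rad/s): [2.79, 2.79, 3.14, 3.14, 3.14, 3.14].

## Interface

Orientations are given as a unit quaternion [x, y, z, w].
In Python, from bench import arm gives the robot as it stands.
- The arm moves only by the tool apply_moves, never from a script. Its argument "plan" is one flat list of numbers, 5 for each row, row after row: the gripper's target within -1 to 1 (shut at 1, half-way at 0, fully open at -1), then the shift along the world's x, y, z in m, then the turn about the world's z in degrees. A call has 1 to 8 rows; each row is the pose to reach, as a shift and turn from the pose commanded when the call began; what a row does not reach only later rows make up. A row lasts 1/12 s, in which the tool goes at most 41.7 mm and 7.16 degrees, less where a joint would pass 70% of its speed; a pose out of reach is approached as far as the arm can. A call with a gripper value outside its range is refused whole. The fingers move at their own pace and stop on an object; the grip force is fixed at half the most. Time passes only in rows, so rows that repeat a pose let the fingers close. It gives the time, the measured TCP pose, the force and the opening at its end, in the units of the state.
- arm.read_state(): the state, without advancing time (a new reading comes with each control period).
- arm.get_image(name): name is "scene" or "top" or "wrist"; returns a dict with "color" (400x640x3 uint8, red, green, blue), "range_z" (400x640 float32, mm along the optical axis (not along the pixel's ray), 0 where there is no reading), "camera_matrix" (3x3 intrinsics, pixels), "camera_from_world" (4x4, takes a point from world to camera coordinates); the wrist camera has in their place "mount" (4x4, takes a point from camera to tool coordinates, whose origin is the TCP and whose axes are the flange's). Camera axes: x right, y down, z forward; pixel columns grow to the right and rows downward; lengths in mm; the calibration is good to about 2 mm. A picture is of the moment at which its call begins: read the wrist's pose just before it.
- arm.job_done(): hands the job in, once; it reports no verdict.
The state is a dict: "clock": time; "joints": joint angles; "joint_vel": joint speeds; "joint_efforts": joint torques, N m; "position": TCP position; "ee_rot": TCP orientation; "contact_force": force on the tool from outside, world axes, zero at the start; "wrist_torque": the same for the moment, N m; "gripper_width": finger opening in mm.
Only numpy, scipy, OpenCV 4.12 (cv2) and the standard library are available. Lean on these libraries where they do the work, as an engineer would, in place of code of your own. Each camera call takes 0.05 s, during which the arm holds its last target.

## Working session

There is one attempt and no reset: what is moved stays moved. The work goes in short steps, Python scripts to look and compute and a tool call to move; the robot and the scene stay as the last step left them, time stands still between calls to the robot, and variables do not carry over. Pictures are saved under pics/ and viewed, and the job is handed in when it is done.

Besides the shell and the picture viewer there is one more tool, called after ">>>" as name(argument=value, ...), one argument or row to a line, values as JSON. apply_moves: Moves the arm, as the interface text tells. Its arguments: {"type":"object","properties":{"plan":{"type":"array","items":{"type":"number"}}},"required":["plan"]}

```bash
mkdir -p pics; cat > h.py <<'E'
import numpy as np,cv2
from bench import arm
def snap(name,tag):
    im=arm.get_image(name); cv2.imwrite(f'pics/{tag}.png',im['color'][:,:,::-1]); 
    np.savez(f'{tag}.npz',**{k:np.array(v) for k,v in im.items()}); return im
def cloud(im):
    K=np.array(im['camera_matrix']);z=im['range_z'];v,u=np.mgrid[:z.shape[0],:z.shape[1]]
    P=np.stack([(u-K[0,2])/K[0,0]*z,(v-K[1,2])/K[1,1]*z,z,np.ones_like(z)],-1)
    return (P@np.linalg.inv(np.array(im['camera_from_world'])).T)[...,:3]
E
python3 - <<'E'
from h import *
s=arm.read_state();print(s)
for n in('scene','top'):
    im=snap(n,n+'0');P=cloud(im)
    hsv=cv2.cvtColor(im['color'],cv2.COLOR_RGB2HSV);H,S,V=cv2.split(hsv);ok=im['range_z']>0
    for c,m in dict(red=((H<8)|(H>172))&(S>130)&(V>60),blue=(H>95)&(H<130)&(S>110)&(V>50)).items():
        k,l,st,ce=cv2.connectedComponentsWithStats((m&ok).astype(np.uint8))
        for i in range(1,k):
            if st[i,4]>60:
                q=P[l==i];print(n,c,st[i],ce[i].round(),'med',np.median(q,0).round(),'lo',np.percentile(q,3,0).round(),'hi',np.percentile(q,97,0).round())
E
```

```text
{'clock': 0.0, 'joints': array([ 1.47157878e+00,  3.85545290e-01,  6.62296836e-03, -5.38015687e-04,
       -1.19403473e+00, -2.58601997e-01]), 'joint_vel': array([ 5.25441214e-05,  2.95074510e-04,  1.51670897e-04,  2.26670045e-04,
        2.66633510e-04, -1.54936102e-04]), 'joint_efforts': array([ 6.51001628e-04, -3.92293239e+01,  1.88396037e+01,  4.18616027e+00,
       -4.64558165e-03,  1.78390712e-05]), 'position': array([218.63286469, 584.78097948, 192.62159487]), 'ee_rot': array([ 9.84020020e-01, -1.78054402e-01, -1.63233989e-04,  1.09683703e-03]), 'contact_force': array([ 0.91716911,  0.23292855, -0.09329197]), 'wrist_torque': array([-0.00333149,  0.06671305, -0.01249265]), 'gripper_width': 85.46520188598902}
scene red [389   0  55  32 899] [423.  10.] med [-974. -920. -584.] lo [ -984. -1148.  -645.] hi [-965. -810. -477.]
scene red [ 438    0   99   46 2327] [477.  15.] med [-974. -607. -423.] lo [-984. -776. -630.] hi [-964. -357. -256.]
scene red [  504     0   136   166 12361] [591.  73.] med [-974.   56. -403.] lo [-982. -187. -635.] hi [-965.  388. -103.]
scene red [325 219  66  32 543] [366. 232.] med [566. 180. 141.] lo [528. 140.  47.] hi [659. 214. 144.]
scene blue [ 336  156   50   55 1100] [361. 183.] med [513.  89. 153.] lo [425.  17.   1.] hi [532. 153. 162.]
top red [239 167  39  60 586] [257. 207.] med [564. 182. 143.] lo [539. 154. 138.] hi [655. 213. 146.]
top blue [134  59  61  60 196] [175. 101.] med [828. 408.  31.] lo [796. 379.  21.] hi [935. 507.  42.]
top blue [ 266  227   72   30 1312] [302. 242.] med [508.  85. 156.] lo [488.  20. 146.] hi [530. 149. 164.]
```

View pics/scene0.png

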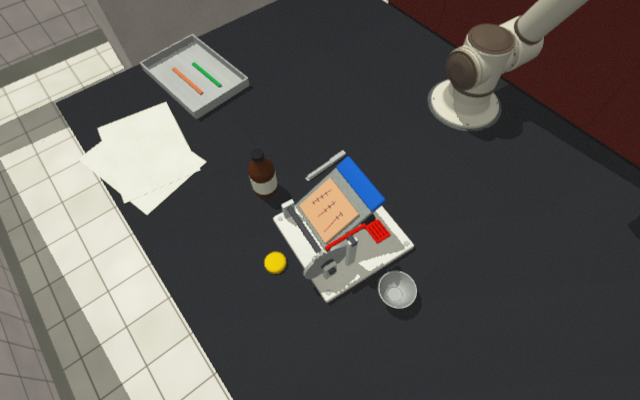

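View pics/top0.png

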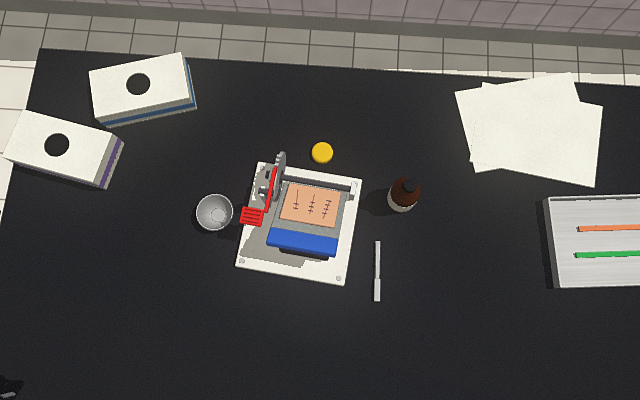

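The top view shows the red pad at about (252,216), the blue bar at (302,242), the bowl at (214,212), the bottle at (403,195) and the forceps at (377,270). Next I'll fit the yaw, pad and bar.

```bash
python3 - <<'E'
from h import *
for n in('top','scene'):
    d=dict(np.load(n+'0.npz'));P=cloud(d)
    H,S,V=cv2.split(cv2.cvtColor(d['color'],cv2.COLOR_RGB2HSV))
    near=(abs(P[...,0]-580)<150)&(abs(P[...,1]-110)<160)&(P[...,2]>20)
    r=((H<8)|(H>172))&(S>130)&(V>60)&near
    b=(H>95)&(H<130)&(S>110)&(V>50)&near
    q=P[b];q=q[q[:,2]>135];R=cv2.minAreaRect(q[:,:2].astype(np.float32));print(n,'bar',R,q.mean(0),np.percentile(q[:,2],[2,98]))
    c=q.mean(0);w,v=np.linalg.eigh(np.cov((q-c).T));print('normal',v[:,0],'long',v[:,2],'mid',v[:,1],np.sqrt(w*12))
    q=P[r];q=q[(q[:,2]>130)&(q[:,0]<590)];R=cv2.minAreaRect(q[:,:2].astype(np.float32));print('pad',R,q.mean(0),np.percentile(q,[2,98],axis=0),len(q))
    # tan
    t=(H>5)&(H<20)&(S>60)&(V>120)&near;q=P[t];print('tan',q.mean(0))
    c=q.mean(0);w,v=np.linalg.eigh(np.cov((q-c).T));print(v[:,0],np.sqrt(w*12))
    # stand white
    t=(S<40)&(V>170)&(abs(P[...,0]-580)<190)&(abs(P[...,1]-110)<190)&(abs(P[...,2]-18)<6);q=P[t]
    print('stand',cv2.minAreaRect(q[:,:2].astype(np.float32)),len(q))
    m=(abs(P[...,0]-580)<220)&(abs(P[...,1]-110)<220)&(P[...,2]>100); print('max z',P[m][:,2].max(),P[m][P[m][:,2].argmax()])
E
```

```text
top bar ((509.411865234375, 84.73008728027344), (138.16172790527344, 38.75338363647461), 83.76847839355469) [508.48149632  84.64800222 155.81545685] [145.30044794 164.21812681]
normal [-0.36787836  0.04297779 -0.9288802 ] long [0.10764422 0.99418378 0.00336732] mid [ 0.92362234 -0.09874982 -0.37036501] [ 10.18179388  41.83975226 137.99416302]
pad ((564.6017456054688, 188.25802612304688), (53.117835998535156, 54.25716018676758), 83.88888549804688) [557.62867281 189.25883859 142.81464204] [[537.96552343 161.50214807 138.47462922]
 [584.62893413 214.46718275 146.86698205]] 441
tan [591.99960349  76.04966723 114.26224071]
[-0.485524    0.04736021 -0.87293955] [  9.81902894 103.06836451 115.21298468]
stand ((560.1483154296875, 67.26686096191406), (324.0158386230469, 266.0343933105469), 83.78197479248047) 3453
max z 1094.9484582586788 [ 389.03642495   23.75211931 1094.94845826]
scene bar ((510.4949035644531, 86.58141326904297), (140.29408264160156, 39.73163604736328), 83.93766784667969) [513.28707871  90.29096272 153.08827446] [142.76297436 161.93210157]
normal [-0.46252288  0.04808457 -0.88530247] long [0.10123706 0.99486167 0.00114429] mid [ 0.88080852 -0.08909616 -0.46501423] [  6.01542717  39.62139069 139.4946141 ]
pad ((565.6292724609375, 188.9000244140625), (52.17107391357422, 53.264076232910156), 84.25507354736328) [559.6538986  191.30181721 141.51552113] [[539.83716415 163.92801053 138.69680016]
 [584.16148643 214.85918549 144.46417766]] 369
tan [595.20435863  79.30468147 111.20540675]
[-0.48529625  0.05902211 -0.8723554 ] [ 11.10511854 100.92578225 118.7575516 ]
stand ((572.1913452148438, 97.47999572753906), (393.6080017089844, 255.14491271972656), 81.94060516357422) 1989
max z 163.4096735825483 [495.10780058  50.11734448 163.40967358]
```

>>> apply_moves(
  plan=[1, 0.03, -0.03, 0.01, 2, 1, 0.06, -0.06, 0.01, 4, 1, 0.085, -0.09, 0.01, 6, 1, 0.11, -0.12, 0.01, 8, 1, 0.135, -0.15, 0.01, 10, 1, 0.16, -0.18, 0.01, 12, 1, 0.185, -0.21, 0.01, 14, 1, 0.21, -0.24, 0.01, 14],
)

```text
clock: 0.77
position: [429.5, 343.6, 203.4]
ee_rot: [0.998, -0.056, -0.0, 0.0]
contact_force: [0.2, 0.6, 0.7]
gripper_width: -0.2
```

>>> apply_moves(
  plan=[1, 0.025, -0.03, 0, 0, 1, 0.05, -0.06, 0, 0, 1, 0.075, -0.09, 0, 0, 1, 0.1, -0.12, 0, 0, 1, 0.12, -0.14, 0, 0, 1, 0.13, -0.155, 0, 0, 1, 0.13, -0.155, 0, 0, 1, 0.13, -0.155, 0, 0],
)

```text
clock: 1.43
position: [558.9, 189.4, 202.9]
ee_rot: [0.998, -0.058, -0.001, 0.0]
contact_force: [0.0, -0.0, -0.9]
gripper_width: 0.1
```

```bash
python3 - <<'E'
from h import *
snap('wrist','w1');snap('scene','s1')
a=cv2.imread('pics/s1.png')[130:300,230:450];b=cv2.imread('pics/w1.png')
cv2.imwrite('pics/c1.png',np.hstack([cv2.resize(a,(400,309)),cv2.resize(b,(400,309))]))
E
```

```text
(no output)
```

View pics/c1.png

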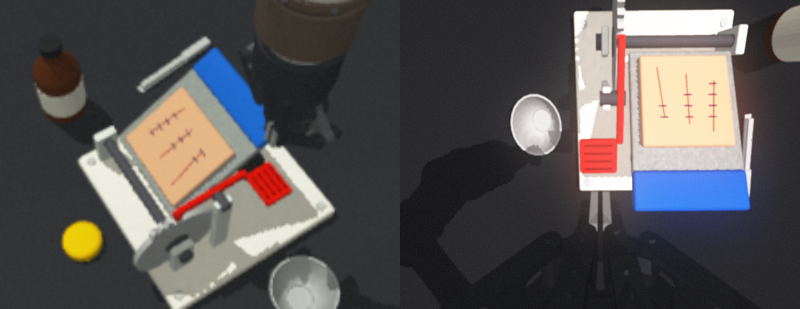

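The view is aligned with the stand, and the fingers sit in line with the pad (600,155 in the wrist crop). I'll go down.

>>> apply_moves(
  plan=[1, 0, 0, -0.025, 0, 1, 0, 0, -0.05, 0, 1, 0, 0, -0.056, 0, 1, 0, 0, -0.06, 0, 1, 0, 0, -0.063, 0, 1, 0, 0, -0.066, 0, 1, 0, 0, -0.066, 0, 1, 0, 0, -0.066, 0],
)

```text
clock: 2.2
position: [559.3, 190.8, 138.6]
ee_rot: [0.998, -0.057, 0.001, -0.0]
contact_force: [-0.4, 0.8, -0.5]
gripper_width: -0.1
```

>>> apply_moves(
  plan=[1, 0, 0, -0.002, 0, 1, 0, 0, -0.004, 0, 1, 0, 0, -0.006, 0, 1, 0, 0, -0.008, 0, 1, 0, 0, -0.01, 0, 1, 0, 0, -0.01, 0],
)

```text
clock: 2.7
position: [558.5, 190.2, 127.1]
ee_rot: [0.998, -0.057, -0.0, 0.0]
contact_force: [0.0, -0.3, -0.0]
gripper_width: 0.3
```

>>> apply_moves(
  plan=[1, 0, 0, -0.002, 0, 1, 0, 0, -0.004, 0, 1, 0, 0, -0.006, 0, 1, 0, 0, -0.008, 0, 1, 0, 0, -0.008, 0],
)

```text
clock: 3.12
position: [558.5, 190.3, 119.2]
ee_rot: [0.998, -0.057, -0.0, 0.0]
contact_force: [-0.1, 0.1, -0.0]
gripper_width: 0.2
```

```bash
python3 - <<'E'
from h import *
s=arm.read_state();print(s['contact_force'],s['position'],s['gripper_width'])
snap('wrist','w2');snap('scene','s2')
a=cv2.imread('pics/s2.png')[130:300,230:450];b=cv2.imread('pics/w2.png')
cv2.imwrite('pics/c2.png',np.hstack([cv2.resize(a,(400,309)),cv2.resize(b,(400,309))]))
E
```

```text
[-0.1435428   0.10456276 -0.03517979] [558.53527179 190.26501359 119.1531109 ] 0.18933306065726482
```

View pics/c2.png

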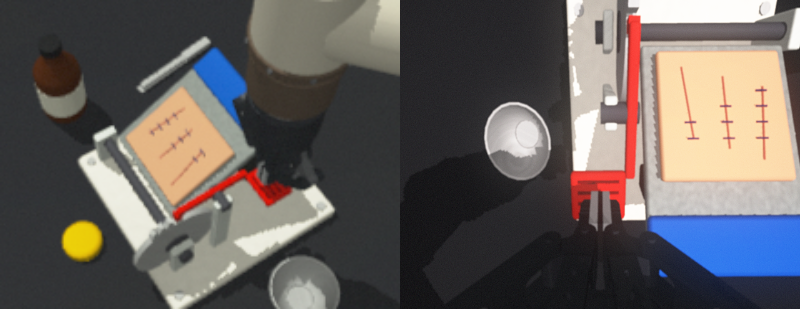

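The tip is on the pad, and the pad is lower than before. I'll continue until force shows the stop.

>>> apply_moves(
  plan=[1, 0, 0, -0.001, 0, 1, 0, 0, -0.002, 0],
)

```text
clock: 3.38
position: [559.0, 190.5, 117.8]
ee_rot: [0.998, -0.057, 0.0, -0.0]
contact_force: [0.4, -0.8, 0.2]
gripper_width: 0.1
```

>>> apply_moves(
  plan=[1, 0, 0, -0.001, 0, 1, 0, 0, -0.002, 0],
)

```text
clock: 3.55
position: [558.9, 190.4, 115.7]
ee_rot: [0.998, -0.057, 0.0, -0.0]
contact_force: [-0.5, -0.7, 0.0]
gripper_width: 0.1
```

```bash
python3 - <<'E'
from h import *
from scipy.spatial.transform import Rotation as R
s=arm.read_state()
im=snap('wrist','w3');z=im['range_z'];K=im['camera_matrix'];v,u=np.mgrid[:400,:640]
M=np.array(im['mount']);print(M.round(2))
T=np.eye(4);T[:3,:3]=R.from_quat(s['ee_rot']).as_matrix();T[:3,3]=s['position']
P=np.stack([(u-K[0][2])/K[0][0]*z,(v-K[1][2])/K[1][1]*z,z,np.ones_like(z)],-1)@(T@M).T
H,S,V=cv2.split(cv2.cvtColor(im['color'],cv2.COLOR_RGB2HSV))
r=((H<8)|(H>172))&(S>130)&(z>0)
q=P[r][:,:3]
x=np.array([.994,-.107,0]);xs=(q-np.array([559,190,0]))@x
ys=(q-np.array([559,190,0]))@np.array([.107,.994,0])
for a in range(-30,120,8):
    for nm,mm in(('pad',ys>-15),('arm',ys<=-15)):
        m=(abs(xs-a)<4)&mm
        if m.sum()>5: print(a,nm,m.sum(),np.percentile(q[m,2],[10,50,90]).round(1))
# fingers dark: closest points near tool axis
d=P[...,:3]-s['position'];m=(np.hypot(d[...,0],d[...,1])<30)&(z>0)&(V<110)&(S<80)
print(m.sum(),np.percentile(d[m][:,2],[1,5,50]) if m.sum() else '')
cv2.imwrite('pics/w3.png',cv2.resize(im['color'][150:400,150:450,::-1],(780,560)))
E
```

```text
[[-0.0000e+00 -9.5000e-01 -3.1000e-01  7.9430e+01]
 [ 1.0000e+00 -0.0000e+00 -0.0000e+00  1.7000e-01]
 [ 0.0000e+00 -3.1000e-01  9.5000e-01 -1.8061e+02]
 [ 0.0000e+00  0.0000e+00  0.0000e+00  1.0000e+00]]
-22 pad 53 [141.2 142.  142.8]
-22 arm 26 [140.9 141.8 142.6]
-14 pad 165 [141.2 142.4 143.2]
-14 arm 98 [141.  142.1 143. ]
-6 pad 307 [141.4 142.4 143.3]
-6 arm 144 [141.1 142.  143. ]
2 pad 916 [141.7 142.6 144.2]
2 arm 161 [140.9 142.2 143.2]
10 pad 1383 [139.8 142.2 143.9]
10 arm 306 [140.5 142.  142.9]
18 arm 260 [140.5 142.2 143.1]
26 arm 319 [124.  142.  142.9]
34 arm 344 [119.4 141.9 143. ]
42 arm 364 [115.2 142.  143. ]
50 arm 369 [111.  141.9 142.9]
58 arm 410 [106.3 141.9 143. ]
66 arm 401 [102.4 142.  143.1]
74 arm 384 [139.3 142.1 143. ]
82 arm 359 [140.9 142.2 143.2]
90 arm 397 [141.  142.1 143.1]
98 arm 442 [139.9 142.  143.1]
106 arm 181 [136.  138.5 141.2]
18863 [55.34766425 75.40719569 99.55994927]
```

View pics/w3.png

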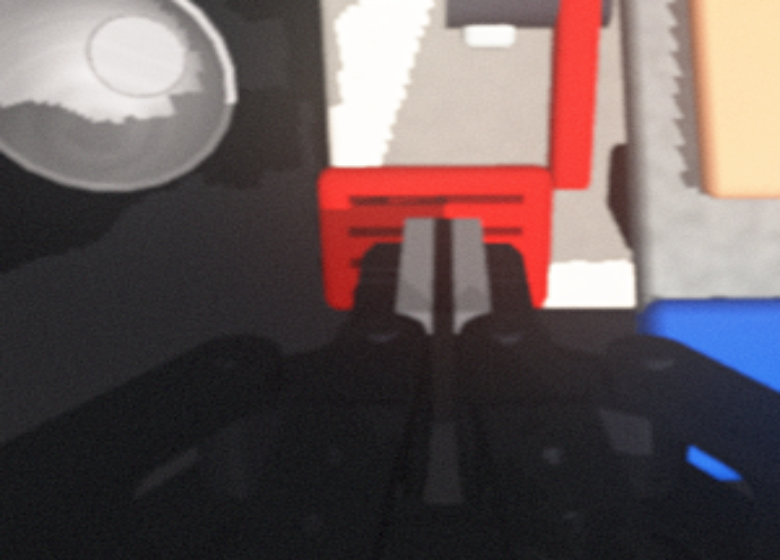

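```bash
python3 - <<'E'
from h import *
d=dict(np.load('w3.npz'));K=d['camera_matrix'];M=d['mount'];z=d['range_z']
for v in range(240,300,5):
    o=[]
    for u in (308,319,332):
        p=M@np.array([(u-K[0,2])/K[0,0]*z[v,u],(v-K[1,2])/K[1,1]*z[v,u],z[v,u],1]);o.append(p[:3].round(1).tolist())
    print(v,o)
E
```

```text
240 [[6.8, -6.0, -27.7], [6.9, -0.5, -28.0], [7.1, 6.0, -28.4]]
245 [[3.1, -6.1, -25.9], [3.7, -0.5, -27.0], [3.8, 6.0, -27.2]]
250 [[9.5, -5.4, -43.8], [10.0, -0.4, -44.8], [9.8, 5.4, -44.4]]
255 [[10.0, -5.2, -49.6], [9.6, -0.4, -48.8], [10.0, 5.2, -49.5]]
260 [[9.7, -5.0, -53.4], [9.9, -0.4, -53.8], [9.5, 5.1, -53.1]]
265 [[10.5, -4.8, -59.1], [9.8, -0.4, -57.9], [9.8, 5.0, -57.8]]
270 [[10.2, -4.7, -62.4], [10.0, -0.4, -62.1], [9.9, 4.8, -62.0]]
275 [[9.9, -4.6, -65.6], [10.0, -0.3, -65.9], [10.1, 4.7, -66.0]]
280 [[9.7, -4.5, -69.0], [9.8, -0.3, -69.0], [10.1, 4.6, -69.6]]
285 [[10.1, -4.4, -72.9], [10.1, -0.3, -73.0], [10.0, 4.5, -72.8]]
290 [[9.9, -4.3, -75.8], [10.2, -0.3, -76.3], [9.4, 4.4, -75.2]]
295 [[11.3, -4.1, -81.0], [7.2, -0.3, -75.0], [10.9, 4.2, -80.4]]
```

The pad is still at 142 mm and flat. The visible finger end reads about 42 mm behind the stated TCP. I'll check this with the fixed cameras.

```bash
python3 - <<'E'
from h import *
s=arm.read_state();p=s['position'];print(p)
for n in('scene','top'):
    im=snap(n,n+'4');P=cloud(im);d=P-p
    m=(np.hypot(d[...,0],d[...,1])<75)&(d[...,2]>28)&(d[...,2]<300)&(im['range_z']>0)
    q=d[m];
    for a in range(25,200,10):
        k=abs(q[:,2]-a)<5
        if k.sum()>3: print(n,a,k.sum(),np.percentile(q[k],[5,95],axis=0).round(0).tolist())
    H,S,V=cv2.split(cv2.cvtColor(im['color'],cv2.COLOR_RGB2HSV))
a=cv2.imread('pics/scene4.png')[130:260,310:450];cv2.imwrite('pics/c4.png',cv2.resize(a,(640,594),interpolation=cv2.INTER_CUBIC))
E
```

```text
[558.6742962  190.34604818 115.38398709]
scene 25 21 [[4.0, -30.0, 28.0], [53.0, 19.0, 29.0]]
scene 45 21 [[7.0, -10.0, 42.0], [12.0, 14.0, 49.0]]
scene 55 27 [[6.0, -12.0, 51.0], [13.0, 14.0, 60.0]]
scene 65 20 [[7.0, -6.0, 61.0], [13.0, 14.0, 68.0]]
scene 75 15 [[8.0, -4.0, 70.0], [13.0, 14.0, 77.0]]
scene 85 61 [[9.0, -29.0, 81.0], [16.0, 29.0, 90.0]]
scene 95 102 [[-4.0, -35.0, 91.0], [17.0, 32.0, 100.0]]
scene 105 81 [[8.0, -41.0, 101.0], [19.0, 42.0, 109.0]]
scene 115 68 [[7.0, -51.0, 111.0], [19.0, 50.0, 120.0]]
scene 125 137 [[-2.0, -56.0, 121.0], [20.0, 62.0, 130.0]]
scene 135 143 [[-2.0, -55.0, 130.0], [22.0, 60.0, 139.0]]
scene 145 73 [[0.0, 16.0, 141.0], [21.0, 45.0, 149.0]]
scene 155 46 [[-1.0, 30.0, 150.0], [16.0, 41.0, 159.0]]
scene 165 36 [[-0.0, 5.0, 161.0], [38.0, 39.0, 170.0]]
scene 175 117 [[-3.0, -14.0, 171.0], [38.0, 38.0, 179.0]]
scene 185 132 [[-1.0, -14.0, 180.0], [38.0, 39.0, 189.0]]
scene 195 129 [[-3.0, -12.0, 190.0], [38.0, 38.0, 200.0]]
top 25 88 [[-25.0, -59.0, 28.0], [59.0, 15.0, 30.0]]
top 35 118 [[-42.0, -65.0, 30.0], [-13.0, -5.0, 39.0]]
top 45 109 [[-58.0, -57.0, 40.0], [-34.0, -35.0, 48.0]]
top 55 7 [[-11.0, -12.0, 51.0], [-5.0, -1.0, 58.0]]
top 85 6 [[-15.0, -31.0, 82.0], [-13.0, -13.0, 90.0]]
top 95 24 [[-15.0, -29.0, 91.0], [-7.0, -16.0, 99.0]]
top 105 19 [[-17.0, -40.0, 102.0], [-10.0, -13.0, 109.0]]
top 115 16 [[-17.0, -47.0, 111.0], [-4.0, -33.0, 119.0]]
top 125 62 [[-18.0, -60.0, 123.0], [7.0, -40.0, 130.0]]
top 135 91 [[-16.0, -59.0, 130.0], [5.0, -43.0, 139.0]]
top 145 39 [[-14.0, -44.0, 140.0], [2.0, -31.0, 149.0]]
top 155 29 [[-14.0, -40.0, 151.0], [5.0, -33.0, 158.0]]
top 165 13 [[-16.0, -37.0, 162.0], [3.0, -33.0, 169.0]]
top 175 60 [[-36.0, -37.0, 170.0], [8.0, 10.0, 180.0]]
top 185 50 [[-37.0, -37.0, 181.0], [5.0, 7.0, 190.0]]
top 195 64 [[-37.0, -37.0, 191.0], [8.0, 8.0, 199.0]]
```

View pics/c4.png

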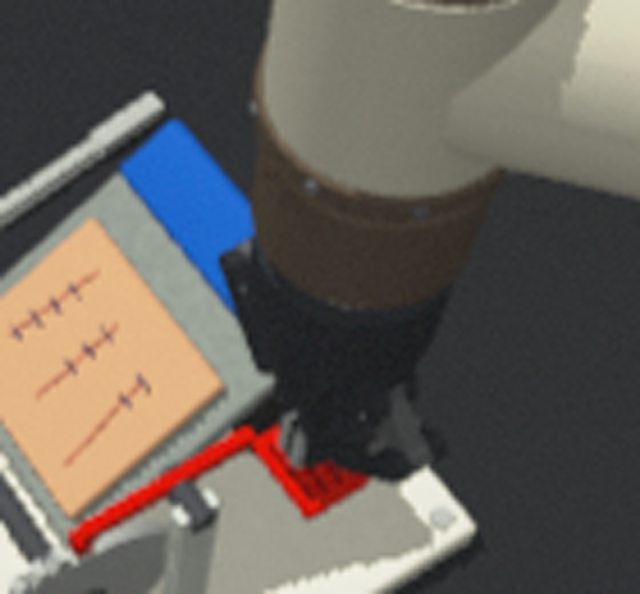

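Confirmed by the fixed cameras: the real tip is about 42 mm above the reported TCP, near z 157. The pad top is 15 mm lower than that. I'll go on down and watch the force.

>>> apply_moves(
  plan=[1, 0, 0, -0.005, 0, 1, 0, 0, -0.01, 0, 1, 0, 0, -0.014, 0, 1, 0, 0, -0.016, 0, 1, 0, 0, -0.018, 0],
)

```text
clock: 4.12
position: [558.5, 190.5, 97.6]
ee_rot: [0.998, -0.057, -0.0, 0.0]
contact_force: [-3.6, 1.5, 3.7]
gripper_width: -0.1
```

>>> apply_moves(
  plan=[1, 0, 0, -0.003, 0, 1, 0, 0, -0.006, 0, 1, 0, 0, -0.009, 0, 1, 0, 0, -0.012, 0],
)

```text
clock: 4.45
position: [559.4, 190.4, 87.6]
ee_rot: [0.998, -0.056, 0.001, 0.0]
contact_force: [-10.8, 1.2, 25.8]
gripper_width: 0.0
```

```bash
cat > pad.py <<'E'
from h import *
from scipy.spatial.transform import Rotation as R
import sys
s=arm.read_state();print(s['position'],s['contact_force'],s['clock'])
im=snap('wrist',sys.argv[1]);z=im['range_z'];K=im['camera_matrix'];v,u=np.mgrid[:400,:640]
M=np.array(im['mount'])
T=np.eye(4);T[:3,:3]=R.from_quat(s['ee_rot']).as_matrix();T[:3,3]=s['position']
P=np.stack([(u-K[0][2])/K[0][0]*z,(v-K[1][2])/K[1][1]*z,z,np.ones_like(z)],-1)@(T@M).T
H,S,V=cv2.split(cv2.cvtColor(im['color'],cv2.COLOR_RGB2HSV))
r=((H<8)|(H>172))&(S>130)&(z>0)
q=P[r][:,:3]-[559,190,0]
xs=q@[.994,-.107,0];ys=q@[.107,.994,0]
o=[]
for a in range(-22,110,6):
    m=(abs(xs-a)<3)
    if m.sum()>5:
        k=np.percentile(q[m,2],85);o.append((a,k.round(1)));
print(o)
o=np.array([e for e in o if e[0]<90]);print('pawl angle',np.arctan(np.polyfit(o[:,0],o[:,1],1)[0]))
b=(H>95)&(H<130)&(S>110)&(z>0)
if b.sum()>100: print('blue max z',np.percentile(P[b][:,2],[2,50,98]))
E
python3 pad.py w5
```

```text
[559.43913787 190.38999268  87.57402321] [-10.81342789   1.15007852  25.81896332] 4.45
[(-16, np.float64(118.5)), (-10, np.float64(120.8)), (-4, np.float64(123.1)), (2, np.float64(125.4)), (8, np.float64(128.1)), (14, np.float64(128.0)), (20, np.float64(131.8)), (26, np.float64(134.0)), (32, np.float64(136.4)), (38, np.float64(138.6)), (44, np.float64(140.8)), (50, np.float64(143.2)), (56, np.float64(145.3)), (62, np.float64(147.6)), (68, np.float64(149.9)), (74, np.float64(152.3)), (80, np.float64(154.6)), (86, np.float64(156.9)), (92, np.float64(159.2)), (98, np.float64(159.2)), (104, np.float64(156.2))]
pawl angle 0.3595018171931808
blue max z [142.13999598 151.18061158 207.89753823]
```

View pics/w5.png

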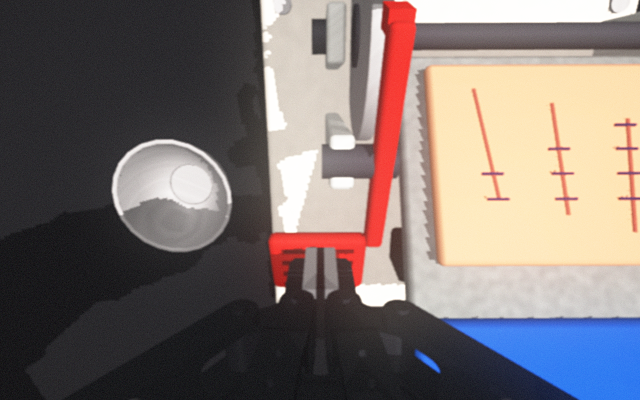

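The pawl is at its stop (0.36 rad), the tip is on the pad and the board is still raised. I'll lift off and go above the bar.

>>> apply_moves(
  plan=[1, 0, 0, 0, 0, 1, 0, 0, 0.01, 0, 1, 0, 0, 0.035, 0, 1, 0, 0, 0.06, 0, 1, -0.01, -0.025, 0.07, 0, 1, -0.025, -0.05, 0.07, 0, 1, -0.035, -0.08, 0.07, 0, 1, -0.05, -0.11, 0.07, 0],
)

```text
clock: 5.17
position: [508.9, 79.5, 155.5]
ee_rot: [0.998, -0.056, 0.0, -0.0]
contact_force: [-0.5, -0.2, 0.2]
gripper_width: 0.1
```

```bash
python3 pad.py w6
```

```text
[508.94229163  79.52419976 155.47436795] [-0.48211082 -0.18075526  0.2405335 ] 5.1667
[(-22, np.float64(116.4)), (-16, np.float64(119.4)), (-10, np.float64(122.0)), (-4, np.float64(123.3)), (2, np.float64(125.6)), (8, np.float64(128.0)), (14, np.float64(128.5)), (20, np.float64(131.9)), (26, np.float64(134.1)), (32, np.float64(136.7)), (38, np.float64(138.6)), (44, np.float64(140.9)), (50, np.float64(143.4)), (56, np.float64(145.7)), (62, np.float64(147.7)), (68, np.float64(150.1)), (74, np.float64(152.3)), (80, np.float64(154.0)), (86, np.float64(97.7)), (92, np.float64(100.5)), (98, np.float64(76.4)), (104, np.float64(15.7))]
pawl angle 0.2102664860364186
blue max z [  0.97388381 154.41750585 214.20082469]
```

View pics/w6.png

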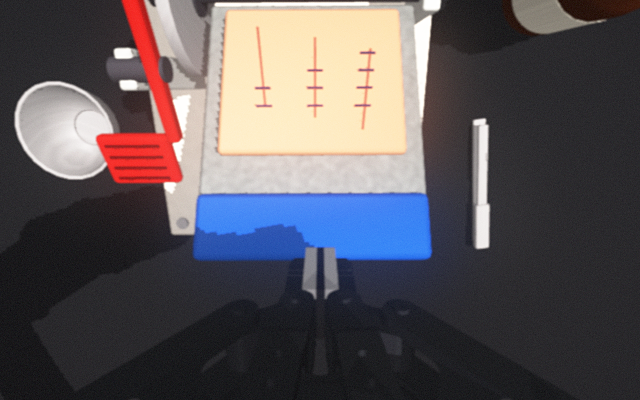

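The pawl stays down: the pad heights match the pressed state, and the slope fit was spoiled by stray far-end points. The tip is over the bar, so I'll push it down along its arc.

>>> apply_moves(
  plan=[1, 0.003, 0, -0.02, 0, 1, 0.003, 0, -0.034, 0, 1, 0.001, 0, -0.04, 0, 1, -0.002, 0, -0.046, 0, 1, -0.004, 0, -0.052, 0, 1, -0.006, 0.001, -0.057, 0, 1, -0.008, 0.001, -0.062, 0],
)

```text
clock: 5.8
position: [501.2, 81.1, 94.6]
ee_rot: [0.998, -0.056, 0.0, 0.001]
contact_force: [-1.2, -0.1, 7.1]
gripper_width: 0.0
```

```bash
python3 pad.py w7
```

```text
[501.20792684  81.1158228   94.58452631] [-1.24633564 -0.14260205  7.08477409] 5.8
[(-22, np.float64(115.9)), (-16, np.float64(119.4)), (-10, np.float64(121.9)), (-4, np.float64(123.3)), (2, np.float64(125.5)), (8, np.float64(128.0)), (14, np.float64(128.4)), (20, np.float64(131.9)), (26, np.float64(134.2)), (32, np.float64(136.5)), (38, np.float64(138.5)), (44, np.float64(140.9)), (50, np.float64(143.6)), (56, np.float64(145.5)), (62, np.float64(146.7)), (86, np.float64(15.6)), (92, np.float64(7.5))]
pawl angle -0.243964218223117
blue max z [120.59663588 130.50196834 190.7445098 ]
```

View pics/w7.png

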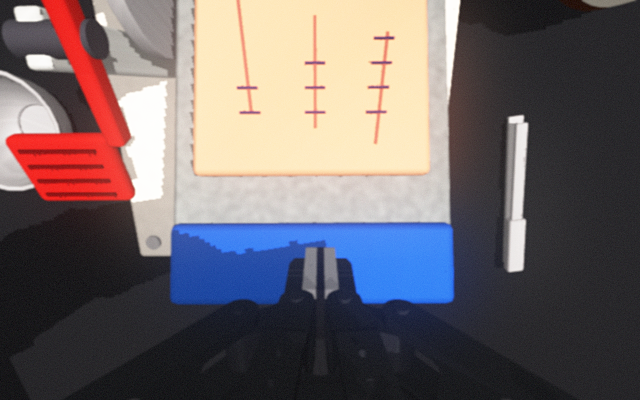

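The board is moving down at 7 N with the tip centred on the bar and the pawl still free. I'll continue.

>>> apply_moves(
  plan=[1, -0.002, 0, -0.006, 0, 1, -0.005, 0, -0.012, 0, 1, -0.007, 0.001, -0.018, 0, 1, -0.009, 0.001, -0.024, 0, 1, -0.011, 0.001, -0.03, 0, 1, -0.012, 0.001, -0.036, 0],
)

```text
clock: 6.35
position: [490.8, 82.8, 58.8]
ee_rot: [0.998, -0.056, 0.002, -0.0]
contact_force: [0.8, -1.7, 4.5]
gripper_width: -0.2
```

>>> apply_moves(
  plan=[1, -0.001, 0, -0.006, 0, 1, -0.002, 0, -0.012, 0, 1, -0.003, 0, -0.018, 0, 1, -0.003, 0, -0.023, 0, 1, -0.003, 0, -0.026, 0],
)

```text
clock: 6.77
position: [487.7, 83.0, 34.1]
ee_rot: [0.998, -0.056, 0.001, 0.0]
contact_force: [-11.1, 1.5, 38.9]
gripper_width: 0.2
```

>>> apply_moves(
  plan=[1, 0, 0, 0, 0, 1, 0, 0, 0, 0, 1, 0, 0, 0, 0],
)

```text
clock: 7.02
position: [487.6, 83.1, 34.4]
ee_rot: [0.998, -0.056, 0.002, -0.0]
contact_force: [-3.6, -0.5, 16.4]
gripper_width: 0.2
```

```bash
python3 pad.py w8; cat > tilt.py <<'E'
from h import *
import sys
for n in('top','scene'):
    d=snap(n,n+sys.argv[1]);P=cloud(d);H,S,V=cv2.split(cv2.cvtColor(d['color'],cv2.COLOR_RGB2HSV))
    near=(abs(P[...,0]-580)<150)&(abs(P[...,1]-110)<160)&(P[...,2]>20)
    t=cv2.erode(((H>5)&(H<20)&(S>60)&(V>120)&near).astype(np.uint8),np.ones((3,3)))>0;q=P[t]
    A=np.c_[(q-[559,190,0])@[.994,-.107,0],(q-[559,190,0])@[.107,.994,0],np.ones(len(q))]
    print(n,'tan slopes',np.linalg.lstsq(A,q[:,2],rcond=None)[0][:2],q[:,2].mean())
    b=(H>95)&(H<130)&(S>110)&(V>50)&near;print('bar z',np.percentile(P[b][:,2],[10,50,90]))
    r=((H<8)|(H>172))&(S>130)&(V>60)&near;q=P[r];xs=(q-[559,190,0])@[.994,-.107,0]
    m=(xs<60)&(q[:,2]>105);print('pawl',np.arctan(np.polyfit(xs[m],q[m,2],1)[0]))
E
python3 tilt.py 8
```

```text
[487.63613265  83.07168411  34.35412713] [-3.62528267 -0.49923315 16.36357916] 7.0167
[(-22, np.float64(116.1)), (-16, np.float64(117.9)), (-10, np.float64(119.2)), (-4, np.float64(119.1)), (2, np.float64(117.7)), (8, np.float64(77.8)), (14, np.float64(121.4)), (20, np.float64(77.7)), (26, np.float64(77.9)), (32, np.float64(77.8)), (38, np.float64(78.0)), (44, np.float64(77.8)), (50, np.float64(77.6))]
pawl angle -0.632212671837534
blue max z [ 68.65339944  72.40983042 138.4527896 ]
top tan slopes [0.00169709 0.00292795] 76.85417891975811
bar z [69.19790111 72.39132087 74.99564695]
pawl 0.0665666643230393
scene tan slopes [ 0.0008222 -0.0002606] 75.45316656317029
bar z [69.14165147 71.33856983 73.35720469]
pawl 0.344720209810491
```

View pics/w8.png

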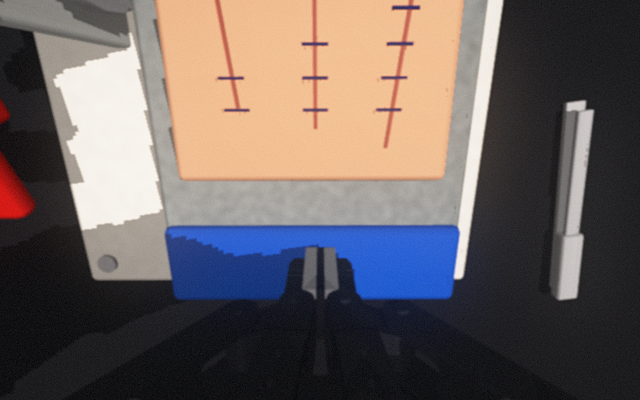

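The board is flat: the slope is about 0 and the bar top is at 72 mm. I'll back off straight up and move clear.

>>> apply_moves(
  plan=[1, 0, 0, 0.005, 0, 1, 0, 0, 0.02, 0, 1, 0, 0, 0.05, 0, 1, 0, 0, 0.085, 0, 1, 0, 0, 0.12, 0, 1, -0.02, 0, 0.15, 0, 1, -0.04, 0, 0.16, 0, 1, -0.04, 0, 0.16, 0],
)

```text
clock: 7.83
position: [444.8, 82.8, 194.7]
ee_rot: [0.998, -0.056, 0.002, -0.002]
contact_force: [-0.8, 0.0, -1.0]
gripper_width: 0.3
```

>>> apply_moves(
  plan=[1, 0, 0, 0, 0, 1, 0, 0, 0, 0, 1, 0, 0, 0, 0],
)

```text
clock: 8.08
position: [445.7, 82.3, 190.5]
ee_rot: [0.998, -0.057, -0.001, 0.001]
contact_force: [1.1, 0.5, -0.1]
gripper_width: 0.3
```

```bash
python3 tilt.py 9; python3 pad.py w9
```

```text
top tan slopes [0.00293363 0.00166015] 76.91139634363144
bar z [70.44279072 72.87093296 76.21129053]
pawl -0.8250048465441033
scene tan slopes [7.51911837e-05 8.27349248e-04] 75.46814766389681
bar z [69.27237015 71.1484582  73.14299187]
pawl 0.3451942462276282
[445.85213946  82.24729711 190.52290451] [-0.76577945 -0.46492117  0.19061691] 8.1833
[(-22, np.float64(116.3)), (-16, np.float64(119.4)), (-10, np.float64(122.0)), (-4, np.float64(123.5)), (2, np.float64(125.6)), (8, np.float64(128.1)), (14, np.float64(128.8)), (20, np.float64(132.1)), (26, np.float64(134.4)), (32, np.float64(134.1))]
pawl angle 0.3254731848201282
blue max z [70.46313728 72.3162303  73.85025319]
```

View pics/w9.png

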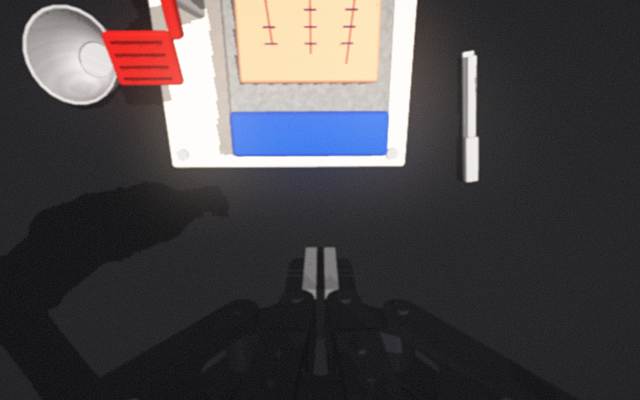

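View pics/scene9.png

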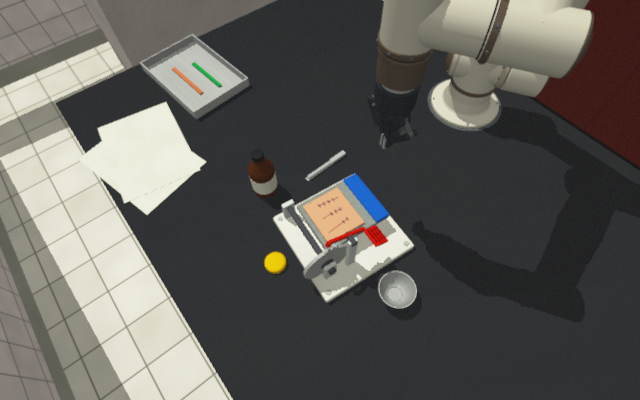

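The board is flat and the pawl is still pressed. The bottle (262,175), cap (275,262), bowl (397,290) and forceps (326,166) haven't moved, and the gripper is clear. I'll hand in.

```bash
python3 -c "
from bench import arm
print(arm.job_done(), arm.read_state()['clock'])"
```

```text
the job is handed in; nothing more can be done
the job is handed in; nothing more can be done
```

I pressed the red pawl pad to its stop while the board was still raised. Then I pushed the blue bar down along its arc until the board lay flat, lifted clear, and handed the job in at about 8.2 s. No verdict was reported.

**Last checks**
- **Board:** the slope is about 0 to 0.003 rad and the bar top is at 71–73 mm, where flat is 72 mm.
- **Pawl:** the angle is about 0.33–0.35 rad after release, against a limit of 0.22. It measured 0.36 while pressed.
- **Other objects:** the bottle, bowl, cap and forceps look unmoved in the picture; I did not measure their displacement.
- **Contact:** the gripper is clear of everything, with wrist force at about 0.

**What disagreed**
- **Fingertips:** they turned out to be about 42 mm behind the stated TCP, by both the wrist and scene cameras. My first press therefore stopped about 15 mm above the pad, and I corrected for this before going on.
- **Pawl fits:** several pawl-angle fits were spoiled by stray or hidden pixels, including the last top-view one (-0.83 rad). I discarded those in favour of the scene view and the wrist-camera pad heights, which agree.
- **Force at the board's stop:** the fingertip push peaked at about 39 N there. The 40 N limit applies to the arm and the gripper's body, not the fingertips.

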